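# Put block and paint jars away in the interlocked paint chest

### The job

The painting class is over: lay the loose plain wooden block in the paint chest's right drawer, which stands open, and shut that drawer fully home, since the chest lets only one drawer out at a time. Then open the left drawer and put every small paint jar from the bench away in its jar lane, standing upright in single file between the two guide rails and pushed up together against the back, and shut that drawer fully home too. Leave everything else on the bench where it is.

Things in the scene. Friction and masses are not known exactly. Their poses are not given: they have to be found in the camera images.
- chest: plywood paint chest, fixed: 280 mm deep (x), 390 wide (y), 98 high (top board 90 to 98 mm above the bench). Origin: centre of its underside; x points from the drawer fronts to its back, y to its left, z up. Two drawers side by side slide out along -x; shut, their outer faces are flush with the top's front edge, 140 mm before the origin. A card and a little house, to 85 mm high, stand on the top's rear half.
- drawer_right (a joint): how far the right drawer (chest's -y side) is out, m: 0 fully home, 0.175 fully out; starts 0.115 to 0.16. Takes 5 to 7 N to move and stays where left. Interlock: a pin between the drawers lets only one out at a time; while one is out by more than about 2 mm, the other gives some 4 mm and then is locked.
- drawer_left (a joint): how far the left drawer (chest's +y side) is out, m: 0 fully home, 0.175 fully out (a stop); starts at 0, locked until the right one is home. Takes 5 to 7 N to move and stays where left. Fully out, the rearmost 70 mm of its inside remain under the chest's top: jars get there only by being pushed along the lane, for instance by the next jar.
- drawer_right_handle (a point): middle of the right drawer's bar handle: steel bar 10 mm thick, 96 mm long, level along the chest's y, 72 mm above the bench, its axis 45 mm in front of the drawer front's outer face; free above and below. Moves with the drawer; axes as the chest's.
- drawer_left_handle (a point): middle of the left drawer's bar handle, the same as the right one's.
- offcut_bay (a point): good place for the block in the right drawer: point on its floor (20 mm above the bench), 50 mm behind the inner face of the 12 mm front panel and 20 mm left of the drawer's middle line; moves with the drawer, axes as the chest's. The free bay reaches 50 mm before and 130 mm behind it, 53 mm to the left (side wall 40 mm high) and 50 mm to the right (divider 20 mm high, brushes beyond it). Front panel 68 mm high.
- jar_lane (a point): front end of the jar lane: point on the left drawer's floor (20 mm above the bench) at the inner face of the 12 mm front panel, on the lane's middle line. Moves with the drawer; axes as the chest's (x along the lane to the back). The back wall is 245 mm behind it, so jars in file up to the back stand with their axes 222, 176, 130, 84 and 38 mm behind it.
- lane_mouth (a point): point on the lane's middle line on the drawer's floor, 59 mm behind the front panel, where the mouth of the guide rails begins; same axes. From here two rails flare inwards over 26 mm and run on 160 mm to the back wall, 52 mm apart, 5 mm thick, 20 mm high above the floor. The drawer is 146 mm wide inside, side walls 40 mm and front 68 mm above its floor; odds and ends under 15 mm lie outside the rails.
- jar_1: small straight-sided paint jar with a white screw lid, 46 mm diameter, 62 mm high, 80 to 150 g, bottom-heavy, all alike, standing on the bench. Origin: centre of its underside; z is its axis. Three to five of the five are present (the others are None).
- jar_2: small straight-sided paint jar with a white screw lid, 46 mm diameter, 62 mm high, 80 to 150 g, bottom-heavy, all alike, standing on the bench. Origin: centre of its underside; z is its axis. Three to five of the five are present (the others are None).
- jar_3: small straight-sided paint jar with a white screw lid, 46 mm diameter, 62 mm high, 80 to 150 g, bottom-heavy, all alike, standing on the bench. Origin: centre of its underside; z is its axis. Three to five of the five are present (the others are None).
- jar_4: small straight-sided paint jar with a white screw lid, 46 mm diameter, 62 mm high, 80 to 150 g, bottom-heavy, all alike, standing on the bench. Origin: centre of its underside; z is its axis. Three to five of the five are present (the others are None).
- jar_5: small straight-sided paint jar with a white screw lid, 46 mm diameter, 62 mm high, 80 to 150 g, bottom-heavy, all alike, standing on the bench. Origin: centre of its underside; z is its axis. Three to five of the five are present (the others are None).
- house: bystander: small painted wooden house, 45 x 55 mm foot, 73 mm high; origin centre of underside
- block: the plain wooden block: a cube of 50 mm, about 90 g, standing on the bench among the jars; origin centre of underside, axes square to its faces
- block_center (a point): centre of the wooden block, 25 mm from each of its faces
- tub: bystander: big paint tub with white lid, 90 mm diameter, 105 mm high (not one of the small jars); origin centre of underside
- brush_pot: bystander: terracotta pot of brushes, 72 mm diameter, 185 mm high with brushes; origin centre of underside
- squeeze_bottle: bystander: white squeeze bottle, 52 mm diameter, 150 mm high; origin centre of underside
- water_mug: bystander: blue mug, 80 mm diameter plus handle, 85 mm high; origin centre of underside
- glue_cup: bystander: white plastic cup, 60 mm diameter at the rim, 50 mm high; origin centre of underside
There are look-alikes about, which are no part of the job. Leave any blue, pink or turquoise look-alike of the jar_1 alone.

How it is judged:
By the outcome, as a careful person would: the job done as asked, in the order asked, and still so for the second after the job is handed in, with the robot touching nothing.
Of jar_1, jar_2, jar_3, jar_4, jar_5 only 3 to 5 are there at a start; the rules pass over those that are not, and their reading is None.
At some moment in a run one of jar_1, jar_2, jar_3, jar_4, jar_5 may be knocked a few centimetres aside while the robot is not near it.
Once in a run the grip may slacken for a moment while it holds something.
It also fails if it takes over 210 s, if anything falls off the work surface, if the arm or the gripper's body presses on something with over 40 N, if the wrist force passes 120 N, or if a joint passes its speed limit or range.

### The arm

A 6-joint arm with a two-finger parallel gripper is mounted at the origin on the work surface. World frame = base frame: x ahead of the robot, y to its left, z up, the work surface at z = 0. Lengths are in m, angles in rad, forces in N, time in s.
With the tool pointing down it reaches from about 0.375 to 0.925 m from the base axis. Payload 5.7 kg.
Tool frame: the origin (TCP) lies between the finger pads; the fingertips stand 11 mm ahead of it and the grasp point (between the pads) lies 8 mm behind it; z points along the fingers, y is the line along which they close (so a half turn about z gives the same grasp; the last joint's range is limited). The gripper opens to 85 mm and grips with 20 to 120 N. Pads are 22 mm wide; open, the fingers measure 114 mm over their backs; the gripper's body (76 mm by 85 mm) begins 54 mm behind the grasp point. The pads swing forward as they close: fully open they stand 13 mm farther back than shut.
Start: joints at [-0.115, 0.359, 1.51, -0, 1.272, -0.115], TCP at [0.6, -0, 0.242] pointing down, gripper open.
Joint ranges: [-2.97, 2.97], [-1.01, 2.36], [0.21, 2.38], [-0.96, 4.11], [0.2, 2.71], [-2.98, 2.98]. Speed limits (rad/s): [2.39, 2.39, 3.14, 3.14, 3.14, 3.14].

### API

Orientations are given as a unit quaternion [w, x, y, z].
In Python, from cell import manip, eoat, sensors, camera, calibration, find_in gives the robot as it stands. Calls block until the motion is done:
- manip.goto(position, orientation): joint-space move of the TCP to a pose.
- manip.movel(position, rot=None, feed=0.15, contact_N=None): straight line of the TCP; rot=None keeps the orientation; feed is the mean speed in m/s. With contact_N (N) it stops when the force on the tool has changed by that much, and returns True; else False.
- manip.movej(angles): joint-space move.
- eoat.move_gripper(opening, squeeze=None): finger opening in m; squeeze is the grip in N (None keeps the last); returns when the fingers have stopped.
- manip.sleep(seconds).
- manip.solve_ik(position, orientation): joint angles nearest the present ones, or None.
- sensors.state(): the state.
- camera(name): name is "scene" or "side" or "wrist"; returns the picture (384x512x3 uint8, red, green, blue); there is no depth.
- calibration(name): a dict with "camera_matrix" (3x3 intrinsics, pixels), "position" and "attitude" of the camera in the world. Camera axes: x right, y down, z forward; pixel columns grow to the right and rows downward; lengths in m; the calibration is good to about 2 mm. The wrist camera is an equidistant fisheye: a pixel r from the principal point sees the ray r / f radians off the axis. A picture is of the moment at which its call begins: read the wrist's pose just before it. calibration takes no time and is no camera call; for the wrist camera it gives the pose at the moment of the call.
A pose or a line that the arm cannot do raises manip.PlanningError and nothing moves.
- manip.hand_in(): hands the job in; it is judged then, once.
Trained networks look in the newest picture that a camera, given by its name, has taken for a name from the list of things; names that differ only in an ending like _2 or _b are one class to them, and where a whole thing is asked for, a point or a joint stands for the part that bears it (a point fixed in the world has none). Each returns a list of dicts, best first, with "score" (0 to 1); they miss things now and then, are a little off and sometimes report something else, mostly with a low value. They report only what shows in the picture. A call takes as long as a camera call. They do not tell look-alikes from the thing itself.
- find_in(camera, thing): "box" ([left, top, width, height] in pixels, round what is visible of it).
The state is a dict: "time": time; "qpos": joint angles; "joint_vel": joint speeds; "tau": joint torques, N m; "tcp_pos": TCP position; "eef_rot": TCP orientation; "force": force on the tool from outside, world axes, zero at the start; "ft_torque": the same for the moment, N m; "width": finger opening in m; "grip_force": force on a finger pad.
Only numpy, scipy, OpenCV 4.12 (cv2) and the standard library are available. Lean on these libraries where they do the work, as an engineer would, in place of code of your own. Each camera call takes 0.05 s, during which the arm holds its last target. There are 200 camera calls.

## Working session

There is one attempt and no reset: what is moved stays moved. The work goes in short steps, each a Python script; the robot and the scene stay as the last script left them, time stands still between calls to the robot, and variables do not carry over. Pictures are saved under pics/ and viewed, at most 14 in all, crops included, and the job is handed in when it is done.

```bash
ls; mkdir -p pics; python3 - <<'E'
from cell import manip, eoat, sensors, camera, calibration, find_in
import cv2,numpy as np
for n in ["scene","side","wrist"]:
    im=camera(n); cv2.imwrite(f"pics/{n}0.png",cv2.resize(im[:,:,::-1],(800,600)) if n!="wrist" else im[:,:,::-1])
    c=calibration(n); print(n,{k:np.round(v,3).tolist() if not isinstance(v,str) else v for k,v in c.items()})
    if n!="wrist":
        for t in ["jar_1","block","drawer_right_handle","tub","glue_cup"]:
            print(t,[(round(d["score"],2),np.round(d["box"]).tolist()) for d in find_in(n,t)])
print(sensors.state())
E
```

```text
pics
scene {'camera_matrix': [[364.01, 0.0, 252.448], [0.0, 364.01, 195.611], [0.0, 0.0, 1.0]], 'position': [1.058, 0.58, 1.039], 'attitude': [-0.116, 0.348, 0.879, -0.304]}
jar_1 [(0.93, [366.0, 300.0, 22.0, 22.0]), (0.84, [306.0, 246.0, 14.0, 20.0]), (0.82, [380.0, 281.0, 29.0, 20.0]), (0.7, [349.0, 326.0, 19.0, 22.0]), (0.67, [344.0, 255.0, 20.0, 26.0]), (0.64, [403.0, 266.0, 18.0, 19.0]), (0.63, [256.0, 243.0, 19.0, 21.0]), (0.55, [308.0, 200.0, 18.0, 21.0])]
block [(0.77, [322.0, 227.0, 27.0, 22.0]), (0.75, [307.0, 203.0, 18.0, 20.0])]
drawer_right_handle [(0.59, [180.0, 140.0, 45.0, 45.0])]
tub [(0.86, [272.0, 271.0, 34.0, 45.0]), (0.67, [282.0, 213.0, 18.0, 26.0]), (0.51, [357.0, 217.0, 17.0, 24.0])]
glue_cup [(0.66, [358.0, 216.0, 17.0, 23.0])]
side {'camera_matrix': [[369.318, 0.0, 256.024], [0.0, 369.318, 187.848], [0.0, 0.0, 1.0]], 'position': [0.115, -1.174, 0.799], 'attitude': [-0.499, 0.846, -0.167, 0.09]}
jar_1 [(0.69, [203.0, 156.0, 10.0, 15.0]), (0.64, [177.0, 151.0, 9.0, 11.0]), (0.62, [224.0, 145.0, 13.0, 8.0]), (0.6, [253.0, 171.0, 10.0, 15.0]), (0.58, [201.0, 177
[... 645 characters left out ...]
.0]}
{'time': 0.65, 'qpos': array([-1.15100420e-01,  3.58740853e-01,  1.51037766e+00,  1.58960502e-05,
        1.27251109e+00, -1.15093120e-01]), 'joint_vel': array([-0.00013131, -0.00089829, -0.00043062,  0.00238683,  0.00032048,
        0.00103316]), 'tau': array([-5.08518551e-04, -5.27362239e+01, -2.78963399e+01, -3.35273180e-04,
        1.87892474e-03,  4.60152228e-05]), 'tcp_pos': array([ 5.99981836e-01, -2.86919144e-07,  2.42310549e-01]), 'eef_rot': array([-1.91948752e-05,  7.07111014e-01,  7.07102548e-01, -5.52205271e-06]), 'force': array([0.30927593, 0.4036418 , 0.4286358 ]), 'ft_torque': array([-0.04416992,  0.06855815, -0.0384358 ]), 'grip_force': 0.0, 'width': 0.08565591577771871}
```

View pics/scene0.png

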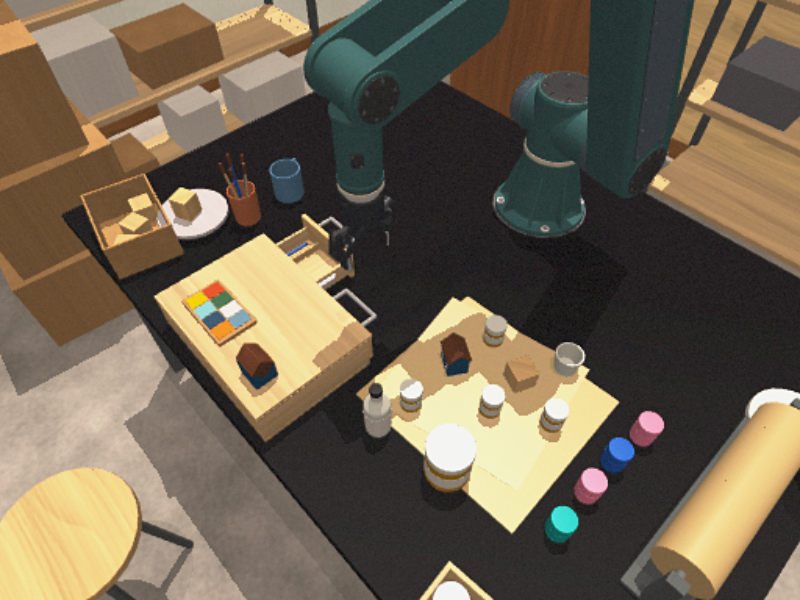

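View pics/wrist0.png

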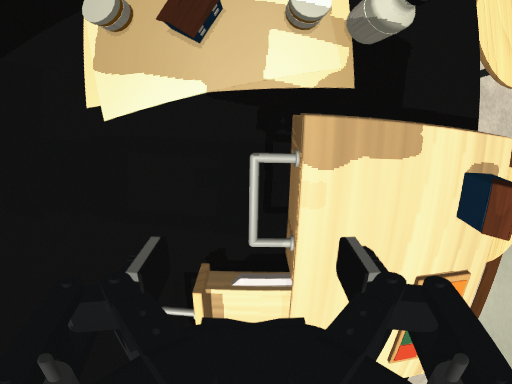

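View pics/side0.png

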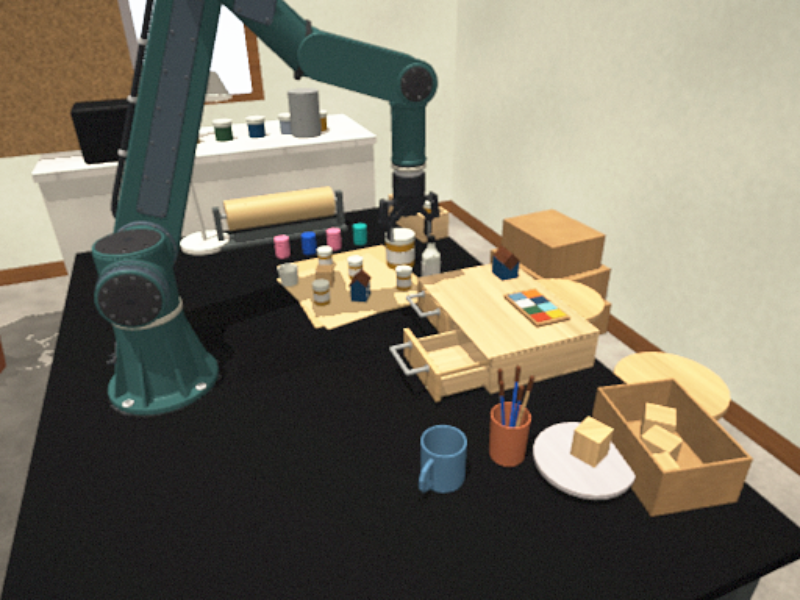

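The scene shows four white-lidded jars on the paper (800x600 px: 496,330; 411,395; 491,400; 555,413), the block at (521,373), and the right drawer open. A box at the bottom edge (450,590) may hold more jars. The coloured cylinders at the right are look-alikes. Next I'll turn these pixels into positions.

```bash
cat > h.py <<'E'
from cell import manip, eoat, sensors, camera, calibration, find_in
import cv2, numpy as np
from scipy.spatial.transform import Rotation as R
def q2R(q): return R.from_quat(np.roll(q,-1)).as_matrix()
def unproj(name,uv,z,cal=None):
    c=cal or calibration(name); K=np.array(c["camera_matrix"]); a=(np.array(uv,float)-K[:2,2])/K[0,0]
    if name=="wrist":
        r=np.linalg.norm(a)+1e-9; d=np.r_[a/r*np.sin(r),np.cos(r)]
    else: d=np.r_[a,1]
    d=q2R(c["attitude"])@d; p=np.array(c["position"]); return p+d*(z-p[2])/d[2]
def proj(name,P,cal=None):
    c=cal or calibration(name); K=np.array(c["camera_matrix"])
    d=q2R(c["attitude"]).T@(np.array(P)-c["position"])
    if name=="wrist":
        t=np.arctan2(np.hypot(*d[:2]),d[2]); a=d[:2]/(np.hypot(*d[:2])+1e-9)*t
    else: a=d[:2]/d[2]
    return a*K[0,0]+K[:2,2]
def down(yaw):  # tool down, finger line (tool y) at angle yaw from world x (yaw=0: start orientation)
    M=np.array([[0,1,0],[1,0,0],[0,0,-1.]]); c,s=np.cos(yaw),np.sin(yaw)
    M=np.array([[c,-s,0],[s,c,0],[0,0,1]])@M
    return np.roll(R.from_matrix(M).as_quat(),1)
def snap(name,fn=None):
    cal=calibration(name); im=camera(name)
    if fn: cv2.imwrite("pics/"+fn,im[:,:,::-1])
    return im,cal
E
python3 - <<'E'
from h import *
s=.64
for n,p,z in [("jarA",(496,322),.062),("jarB",(411,388),.062),("jarC",(491,393),.062),("jarD",(555,406),.062),("block",(523,367),.05),("houseP",(456,345),.073),
 ("boxjar",(450,590),.062),("cup",(570,352),.05),("tub",(450,443),.105),("bottle",(376,388),.15),
 ("TL back-right",(156,297),.098),("TR front-right",(265,236),.098),("front-left",(372,345),.098),("back-left",(267,420),.098),("handleL a",(375,313),.072),("handleL b",(333,291),.072),("pink",(648,422),.06)]:
    print(n,unproj("scene",np.array(p)*s,z).round(3))
for n,p,z in [("FLcorner",(303,114),.098),("front mid",(290,290),.098),("hL1",(254,157),.072),("hL2",(251,243),.072),("rdrawer front",(205,265),.088),("jarB",(308,10),.062)]:
    print("w",n,unproj("wrist",p,z).round(3))
im=camera("scene"); cv2.imwrite("pics/c1.png",cv2.resize(im[185:384,190:420,::-1],None,fx=3,fy=3,interpolation=cv2.INTER_CUBIC))
E
```

```text
jarA [0.417 0.199 0.062]
jarB [0.66  0.19  0.062]
jarC [0.555 0.304 0.062]
jarD [0.487 0.407 0.062]
block [0.456 0.306 0.05 ]
houseP [0.528 0.185 0.073]
boxjar [0.866 0.491 0.062]
cup [0.357 0.349 0.05 ]
tub [0.704 0.333 0.105]
bottle [0.741 0.182 0.15 ]
TL back-right [ 0.917 -0.327  0.098]
TR front-right [ 0.642 -0.318  0.098]
front-left [0.664 0.081 0.098]
back-left [0.911 0.073 0.098]
handleL a [0.593 0.01  0.072]
handleL b [ 0.62  -0.099  0.072]
pink [0.386 0.546 0.06 ]
w FLcorner [0.647 0.065 0.098]
w front mid [ 0.642 -0.125  0.098]
w hL1 [0.601 0.019 0.072]
w hL2 [ 0.598 -0.078  0.072]
w rdrawer front [ 0.547 -0.098  0.088]
w jarB [0.658 0.178 0.062]
```

View pics/c1.png

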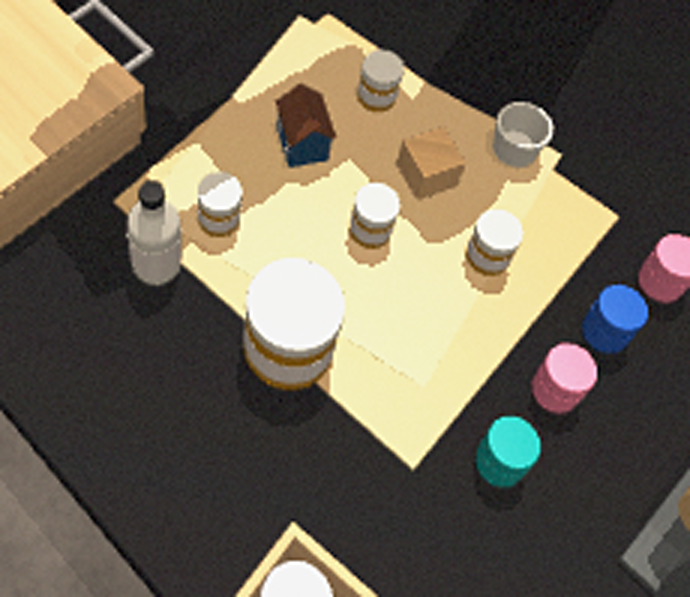

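Four jars, and the chest is found: front face x≈0.643, left handle (0.600,-0.03), yaw about -1.6°, and the handle length checks out at 97 mm. Next, a close look above the jars and block, and one at the right drawer.

```bash
python3 - <<'E'
from h import *
manip.goto([0.50,0.20,0.33],down(0)); im,cal=snap("wrist","w1.png")
for t in ["jar_1","block"]:
  for d in find_in("wrist",t):
    l,tp,w,h=d["box"]; c=(l+w/2,tp+h/2); print(t,round(d["score"],2),np.round(d["box"]).tolist(),unproj("wrist",c,.04 if t!="block" else .03,cal).round(3))
manip.goto([0.50,-0.27,0.33],down(0)); im,cal=snap("wrist","w2.png")
for d in find_in("wrist","drawer_right_handle"): print(d)
a=cv2.imread("pics/w1.png");b=cv2.imread("pics/w2.png")
E
```

```text
jar_1 0.92 [180.0, 136.0, 40.0, 37.0] [0.423 0.202 0.04 ]
jar_1 0.88 [338.0, 147.0, 42.0, 31.0] [0.66  0.191 0.04 ]
jar_1 0.79 [230.0, 1.0, 32.0, 28.0] [0.491 0.403 0.04 ]
jar_1 0.69 [274.0, 61.0, 37.0, 35.0] [0.556 0.311 0.04 ]
block 0.87 [201.0, 57.0, 45.0, 44.0] [0.458 0.31  0.03 ]
block 0.74 [311.0, 224.0, 177.0, 159.0] [ 0.794 -0.09   0.03 ]
{'box': [231.9, 58.7, 136.1, 141.9], 'score': 0.98}
{'box': [323.3, 0.9, 43.7, 59.9], 'score': 0.46}
```

View pics/w1.png

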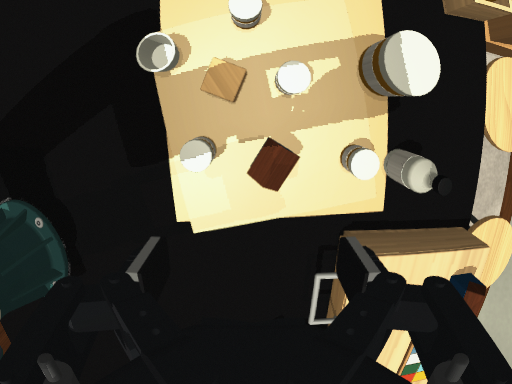

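View pics/w2.png

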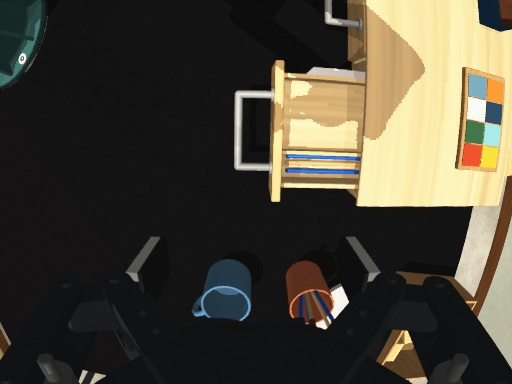

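The wrist pictures show the jars at (198,153), (293,78), (360,162), (246,10), the block at (223,80), and the right drawer's handle bar at (239,92–169). The front panel is at column 274–284 and the free bay at rows 78–150. Next I measure the drawer and get the block's yaw from close up.

```bash
python3 - <<'E'
from h import *
cal=calibration("wrist")
for n,p,z in [("h1",(240,92),.072),("h2",(238,169),.072),("face a",(274,62),.088),("face b",(272,200),.088),("inner",(284,110),.088),("lwall in",(320,80),.06),("div",(320,151),.04),("chest front right",(357,205),.098),("front left2",(364,90),.098)]:
    print(n,unproj("wrist",p,z,cal).round(3))
manip.goto([0.458,0.26,0.20],down(0)); im,cal=snap("wrist","w3.png")
hsv=cv2.cvtColor(im,cv2.COLOR_RGB2HSV); b=proj("wrist",[.458,.308,.05],cal); print(b)
x,y=b.astype(int); print(hsv[y,x], hsv[y-60:y+61:20,x].tolist(), hsv[y,x-60:x+61:20].tolist())
x0,y0=max(x-90,0),max(y-90,0); cv2.imwrite("pics/w3c.png",cv2.resize(im[y0:y+90,x0:x+90,::-1],None,fx=3,fy=3)); print(x0,y0)
E
```

```text
h1 [ 0.484 -0.179  0.072]
h2 [ 0.481 -0.281  0.072]
face a [ 0.526 -0.141  0.088]
face b [ 0.526 -0.319  0.088]
inner [ 0.539 -0.202  0.088]
lwall in [ 0.591 -0.159  0.06 ]
div [ 0.598 -0.26   0.04 ]
chest front right [ 0.641 -0.323  0.098]
front left2 [ 0.64  -0.171  0.098]
[251.75767546 130.25637073]
[ 17 137 170] [[19, 103, 191], [19, 104, 194], [17, 135, 182], [17, 137, 170], [18, 136, 158], [19, 110, 162], [26, 75, 239]] [[20, 108, 185], [20, 105, 189], [17, 133, 178], [17, 137, 170], [17, 134, 179], [19, 105, 192], [19, 107, 189]]
161 40
```

View pics/w3c.png

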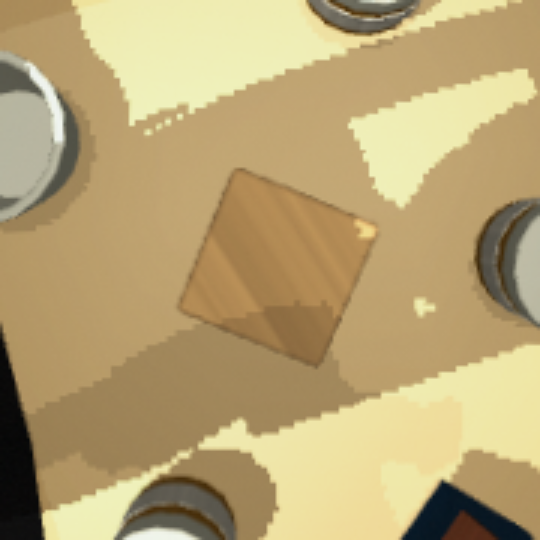

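```bash
cat >> h.py <<'E'
def pick(xy,yaw,ztcp,width,zup=0.2,sq=60,opening=.085):
    eoat.move_gripper(opening); manip.goto([*xy,zup],down(yaw)); manip.movel([*xy,ztcp+.04],feed=.2); manip.movel([*xy,ztcp],feed=.08)
    eoat.move_gripper(width-.01,squeeze=sq); w=sensors.state()["width"]; manip.movel([*xy,zup],feed=.2); manip.sleep(.1)
    print("grip",round(w,4),"after lift",round(sensors.state()["width"],4),"t",sensors.state()["time"])
E
python3 - <<'E'
from h import *
cal=calibration("wrist")
c=np.array([(237,167),(378,233),(318,368),(180,305)])/3+[161,40]
P=np.array([unproj("wrist",p,.05,cal)[:2] for p in c]); e=np.diff(np.vstack([P,P[:1]]),axis=0)
print(P.round(3),np.linalg.norm(e,axis=1).round(4)); ang=np.degrees(np.arctan2(e[:,1],e[:,0])); print(ang)
cen=P.mean(0); a=np.mean((ang+45)%90-45); print(cen,a)
yaws=np.radians(a+np.array([0,90])); g=yaws[1]  # finger line close to world y
pick(cen,g,.022,.05)
y90=np.radians(90-1); 
manip.goto([.588,-.209,.2],down(y90)); w=sensors.state()["width"]; print("w",w)
if w>.045:
    manip.movel([.588,-.209,.06],feed=.15); print(manip.movel([.588,-.209,.041],feed=.03,contact_N=5),sensors.state()["tcp_pos"])
    eoat.move_gripper(.075); manip.movel([.588,-.209,.2],feed=.2)
    snap("wrist","w4.png")
print(sensors.state()["width"],sensors.state()["time"])
E
```

```text
[[0.447 0.341]
 [0.491 0.32 ]
 [0.473 0.277]
 [0.429 0.297]] [0.0488 0.0474 0.0486 0.0474]
[ -25.04423788 -113.1221568   154.93456441   67.11435596]
[0.45993601 0.30871219] -24.02936857659043
grip 0.0494 after lift 0.0493 t 9.9167
w 0.04989095876566783
True [ 0.58786214 -0.20894784  0.04272502]
0.07487273092931056 14.8583
```

View pics/w4.png

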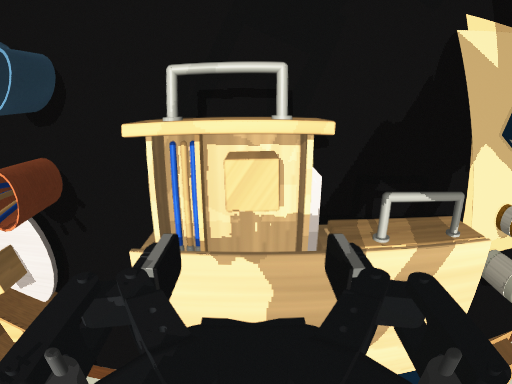

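The block lies in the bay at (252,180). Next I shut the right drawer by its handle.

```bash
cat >> h.py <<'E'
CY=np.radians(-1.5); CX=np.array([np.cos(CY),np.sin(CY),0])
def push_home(h,dist):
    eoat.move_gripper(.045); manip.goto([*h,.17],down(CY)); manip.movel([*h,.1],feed=.2); manip.movel([*h,.064],feed=.08,contact_N=10)
    eoat.move_gripper(.0,squeeze=40); print("grip",sensors.state()["width"])
    p=sensors.state()["tcp_pos"]; hit=manip.movel(p+CX*dist,feed=.07,contact_N=25)
    s=sensors.state(); print("hit",hit,s["tcp_pos"].round(4),s["force"].round(1),s["time"])
E
python3 - <<'E'
from h import *
cal=calibration("wrist"); print(unproj("wrist",(170,71),.074,cal).round(4),unproj("wrist",(287,68),.074,cal).round(4),unproj("wrist",(390,197),.074,cal).round(4),unproj("wrist",(460,196),.074,cal).round(4))
push_home([.4825,-.23],.13)
E
```

```text
[ 0.4812 -0.2772  0.074 ] [ 0.4825 -0.1764  0.074 ] [ 0.599  -0.0739  0.074 ] [0.6003 0.0174 0.074 ]
grip 0.008178575936044432
hit True [ 0.5971 -0.2321  0.0645] [-1.8 -1.   6.4] 19.625
```

```bash
sed -i 's/CY=np.radians(-1.5)/CY=np.radians(-1.1)/' h.py; python3 - <<'E'
from h import *
p=sensors.state()["tcp_pos"]; print(manip.movel(p+CX*.003,feed=.02,contact_N=25)); print(sensors.state()["tcp_pos"].round(4),sensors.state()["force"].round(1))
eoat.move_gripper(.045); manip.movel([p[0],p[1],.17],feed=.2)
h=[.5997,-.029]
manip.goto([*h,.17],down(CY)); manip.movel([*h,.1],feed=.2); manip.movel([*h,.064],feed=.08,contact_N=10)
eoat.move_gripper(.0,squeeze=60); p=sensors.state()["tcp_pos"]; print("grip",sensors.state()["width"],p)
hit=manip.movel(p-CX*.18,feed=.08,contact_N=30); s=sensors.state(); print(hit,s["tcp_pos"].round(4),s["force"].round(1))
eoat.move_gripper(.045); p=sensors.state()["tcp_pos"]; manip.movel([p[0],p[1],.17],feed=.2)
manip.goto([.53,-.029,.25],down(np.radians(90)+CY)); snap("wrist","w5.png"); print(sensors.state()["time"])
E
```

```text
False
[ 0.5972 -0.2321  0.0645] [-8.9 -1.3  6.8]
grip 0.007795230951660022 [ 0.59928033 -0.02893155  0.06252595]
True [ 0.4257 -0.026   0.0625] [ 1.6  0.4 -0.4]
27.9917
```

View pics/w5.png

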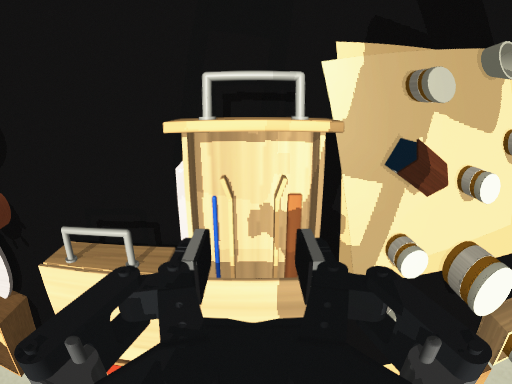

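The left drawer is out, with rails at columns about 234 and 275 (rows 195–278) and the mouth at row 177. Next I compute the lane line.

```bash
python3 - <<'E'
from h import *
cal=calibration("wrist")
for n,p,z in [("Lrail far",(232,200),.04),("Rrail far",(276,200),.04),("Lrail near",(235,275),.04),("Rrail near",(274,275),.04),("mouthL",(223,177),.04),("mouthR",(286,177),.04),("panel inner top",(253,133),.088),("lwall",(319,160),.06),("rwall",(190,160),.06),("chest edge",(250,279),.09),("chest edge",(250,279),.098),("h1",(205,75),.072),("h2",(301,75),.072)]:
    print(n,unproj("wrist",p,z,cal).round(4))
im=cv2.imread("pics/w5.png"); cv2.imwrite("pics/w5c.png",cv2.resize(im[110:300,160:350],None,fx=3,fy=3,interpolation=cv2.INTER_CUBIC))
E
```

```text
Lrail far [ 0.5685 -0.0539  0.04  ]
Rrail far [ 0.5695 -0.0009  0.04  ]
Lrail near [ 0.6743 -0.0547  0.04  ]
Rrail near [ 0.6754 -0.0025  0.04  ]
mouthL [ 0.5398 -0.0635  0.04  ]
mouthR [0.5412 0.011  0.04  ]
panel inner top [ 0.4845 -0.027   0.088 ]
lwall [0.5175 0.0458 0.06  ]
rwall [ 0.5147 -0.0975  0.06  ]
chest edge [ 0.6485 -0.0336  0.09  ]
chest edge [ 0.6433 -0.0334  0.098 ]
h1 [ 0.4235 -0.0751  0.072 ]
h2 [0.4254 0.0235 0.072 ]
```

View pics/w5c.png

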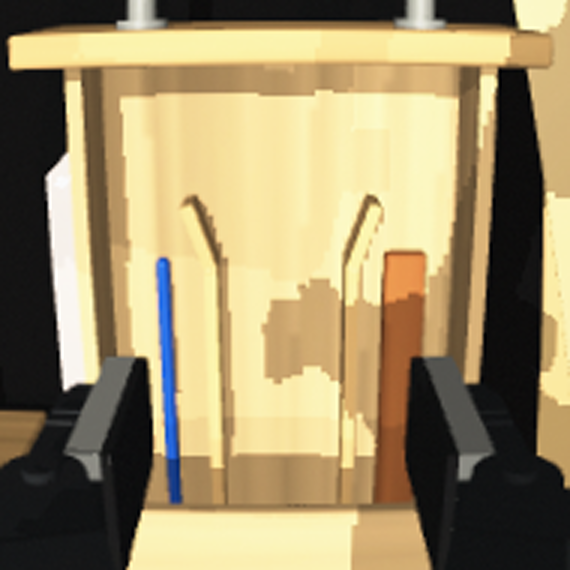

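```bash
cat >> h.py <<'E'
from scipy.optimize import least_squares
import sys
Y90=np.radians(90)+CY
def laney(x): return -.0265-.0185*(x-.5)
LX0=.482
def jarbox(xy,cal):
    t=np.linspace(0,2*np.pi,24); uv=np.array([proj("wrist",[xy[0]+.023*np.cos(a),xy[1]+.023*np.sin(a),z],cal) for a in t for z in (0,.062)])
    return (uv.min(0)+uv.max(0))/2
def locate(guess):
    manip.goto([guess[0]-.0,guess[1],.26],down(Y90)); _,cal=snap("wrist"); best=None
    for d in find_in("wrist","jar_1"):
        l,t,w,h=d["box"]; c=np.array([l+w/2,t+h/2])
        r=least_squares(lambda x:jarbox(x,cal)-c,guess); e=np.linalg.norm(r.x-guess)
        if d["score"]>.3 and (best is None or e<best[1]): best=(r.x,e,d["score"])
    print("located",best); 
    if best is None or best[1]>.06: sys.exit("not found")
    return best[0]
def place_jar(guess,lane_end):
    xy=locate(np.array(guess,float)); pick(xy,Y90,.038,.046,zup=.2)
    xi=LX0+.044; 
    manip.goto([xi,laney(xi),.2],down(Y90)); w=sensors.state()["width"]
    if w<.04: sys.exit(f"lost {w}")
    manip.movel([xi,laney(xi),.068],feed=.15); hit=manip.movel([xi,laney(xi),.0575],feed=.03,contact_N=4); z=sensors.state()["tcp_pos"][2]
    print("down",hit,round(z,4))
    if z>.063: sys.exit("early contact")
    z+=.001; manip.movel([xi,laney(xi),z],feed=.03)
    xe=LX0+lane_end; hit=manip.movel([xe,laney(xe),z],feed=.06,contact_N=12); s=sensors.state()
    print("slid",hit,s["tcp_pos"].round(4),s["force"].round(1),round(s["width"],4))
    if hit: sys.exit("blocked")
    eoat.move_gripper(.068); manip.movel([xe,laney(xe),.2],feed=.2)
    print("t",sensors.state()["time"])
E
python3 - <<'E'
from h import *
cal=calibration("wrist"); print("bottle base",unproj("wrist",(385,311),0,cal))
place_jar([.421,.2],.130)
snap("wrist","w6.png")
E
```

```text
bottle base [0.79295436 0.19867511 0.        ]
located (array([0.42158608, 0.20607073]), np.float64(0.006098955705330727), 0.72)
grip 0.045 after lift 0.0447 t 32.8333
down True 0.0587
slid False [ 0.6115 -0.0285  0.0596] [ 0.8  0.7 -1.7] 0.0449
t 38.2833
```

View pics/w6.png

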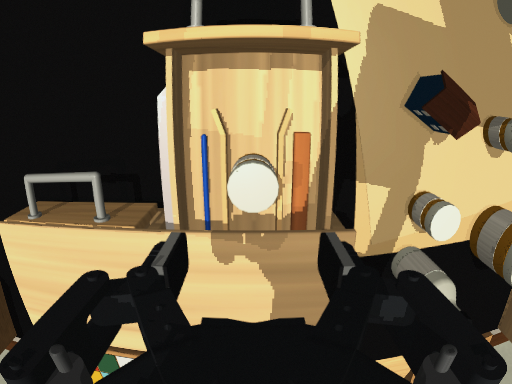

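The jar stands upright between the rails at (253,187). Next come two more jars.

```bash
python3 - <<'E'
from h import *
place_jar([.556,.31],.130)
place_jar([.489,.405],.127)
E
```

```text
located (array([0.55707881, 0.3120359 ]), np.float64(0.0023040621720813335), 0.56)
grip 0.0448 after lift 0.0449 t 43.325
down True 0.0587
slid False [ 0.6119 -0.0286  0.0597] [-0.4 -0.3 -1.3] 0.0448
t 49.0583
located (array([0.53515458, 0.41092333]), np.float64(0.04653311577792454), 0.78)
grip 0.0444 after lift 0.0445 t 54.4583
down True 0.0587
slid False [ 0.6092 -0.0286  0.0599] [ 0.1  0.5 -1.5] 0.0444
t 60.4583
```

```bash
python3 - <<'E'
from h import *
print(locate(np.array([.66,.19]))); im,cal=snap("wrist","w7.png")
for d in find_in("wrist","squeeze_bottle")[:2]: print(d, proj("wrist",[.741,.182,.15],cal),proj("wrist",[.741,.182,0],cal))
E
```

```text
located (array([0.66390163, 0.19386896]), np.float64(0.005494683835694947), 0.67)
[0.66390163 0.19386896]
{'box': [227.9, 203.6, 45.5, 84.4], 'score': 0.91} [247.56445065 274.53417854] [249.3938126  217.45562142]
{'box': [331.6, 163.0, 92.7, 93.2], 'score': 0.35} [247.56445065 274.53417854] [249.3938126  217.45562142]
```

View pics/w7.png

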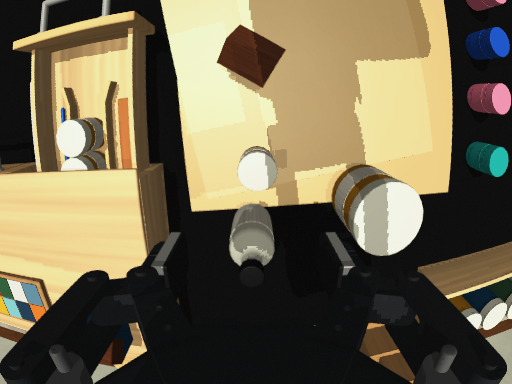

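The bottle axis is confirmed at (0.741,0.183), so I'll grip this jar 4 mm nearer the robot and 3 mm higher for clearance.

```bash
sed -i 's/def place_jar(guess,lane_end):/def place_jar(guess,lane_end,dx=0,zg=.038):/; s/pick(xy,Y90,.038,.046,zup=.2)/xy[0]+=dx; pick(xy,Y90,zg,.046,zup=.2)/; s/if hit: sys.exit("blocked")/if hit: print("blocked")/' h.py
python3 - <<'E'
from h import *
place_jar([.6625,.192],.083,dx=-.004,zg=.041)
manip.goto([.53,-.029,.25],down(Y90)); snap("wrist","w8.png")
E
```

```text
located (array([0.66259314, 0.1912125 ]), np.float64(0.0007929857756479524), 0.97)
grip 0.0452 after lift 0.0449 t 65.4833
down True 0.0618
slid False [ 0.5653 -0.0277  0.0627] [-0.3  0.5 -1.7] 0.0445
t 70.075
```

View pics/w8.png

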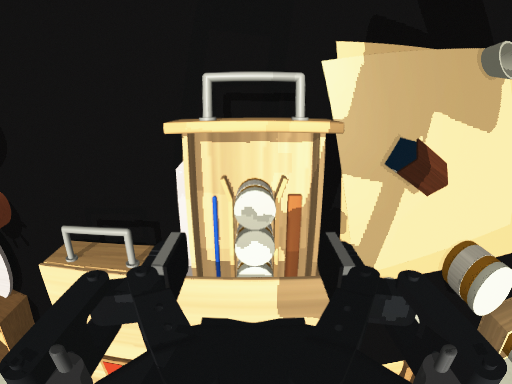

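All four jars are in file, upright. A gentle push with closed fingers will seat the row against the back.

```bash
python3 - <<'E'
from h import *
cal=calibration("wrist"); print("last lid",unproj("wrist",(255,208),.082,cal)-[LX0,0,0])
eoat.move_gripper(0); xs=.515
manip.goto([xs,laney(xs),.15],down(Y90)); manip.movel([xs,laney(xs),.058],feed=.1,contact_N=6)
xe=.548; hit=manip.movel([xe,laney(xe),.058],feed=.02,contact_N=4.5); s=sensors.state(); print(hit,s["tcp_pos"].round(4),s["force"].round(1))
manip.movel([xs,laney(xs),.058],feed=.1); manip.movel([xs,laney(xs),.2],feed=.2)
manip.goto([.53,-.029,.25],down(Y90)); im,cal=snap("wrist","w9.png"); cv2.imwrite("pics/w9c.png",cv2.resize(im[50:300,140:370,::-1],None,fx=2.4,fy=2.4)); print(sensors.state()["time"])
E
```

```text
last lid [ 0.08266172 -0.02642522  0.082     ]
True [ 0.5348 -0.0271  0.0575] [-0.1 -0.2  0.5]
75.2833
```

View pics/w9c.png

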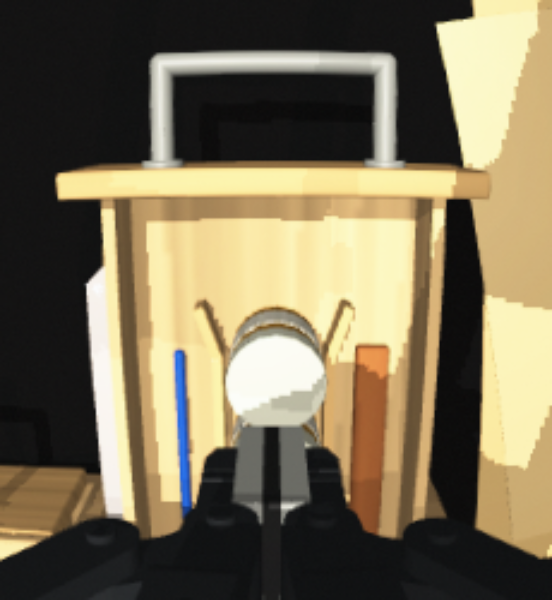

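```bash
python3 - <<'E'
from h import *
xs=.515
manip.goto([xs,laney(xs),.15],down(Y90)); manip.movel([xs,laney(xs),.058],feed=.1,contact_N=6)
manip.movel([.532,laney(.532),.058],feed=.05)
for xe in np.arange(.534,.5445,.001):
    hit=manip.movel([xe,laney(xe),.058],feed=.02,contact_N=14); s=sensors.state(); print(hit,s["tcp_pos"][0].round(4),s["force"].round(1))
    if hit or s["force"][0]<-8: break
manip.movel([xs,laney(xs),.058],feed=.1); manip.movel([xs,laney(xs),.2],feed=.2); eoat.move_gripper(.068)
manip.goto([.53,-.029,.25],down(Y90)); im,cal=snap("wrist","w10.png"); cv2.imwrite("pics/w10c.png",cv2.resize(im[50:300,140:370,::-1],None,fx=2.4,fy=2.4)); print(sensors.state()["time"])
a=cv2.imread("pics/w8.png")[60:130,195:315]; g=cv2.matchTemplate(im[40:150,185:325,::-1].copy(),a,cv2.TM_CCOEFF_NORMED); print(cv2.minMaxLoc(g),"(expect (10,20) if unmoved)")
E
```

```text
False 0.5339 [-0.9  0.2  0.9]
False 0.535 [-0.3  0.1  1. ]
False 0.5353 [-2.6 -0.1  2.3]
False 0.5359 [-4.8  0.   4.1]
False 0.5372 [-4.5 -0.5  3.1]
False 0.5384 [-5.3  0.5  2.2]
False 0.5397 [-4.9  0.3  1.3]
False 0.5408 [-4.5  0.7  0.9]
False 0.5418 [-4.  -0.1 -1.2]
False 0.5429 [-5.2  0.4 -0.3]
False 0.5439 [-4.8  1.  -1.2]
82.4
(-0.16112349927425385, 0.9859160780906677, (0, 12), (10, 26)) (expect (10,20) if unmoved)
```

View pics/w10c.png

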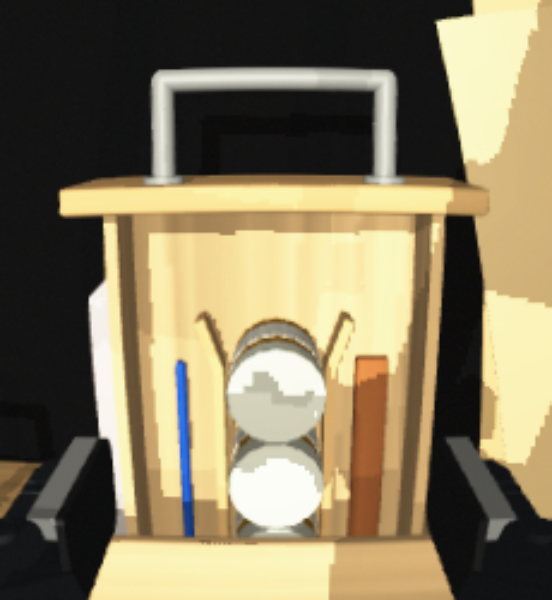

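The drawer moved in with the row, so the jars are hard against the back. Now I shut the left drawer.

```bash
python3 - <<'E'
from h import *
cal=calibration("wrist"); hx=unproj("wrist",(253,81),.074,cal); print(hx)
push_home([.4335,-.0255],.18)
p=sensors.state()["tcp_pos"]; print(manip.movel(p+CX*.003,feed=.02,contact_N=25),sensors.state()["tcp_pos"].round(4))
eoat.move_gripper(.045); p=sensors.state()["tcp_pos"]; manip.movel([p[0],p[1],.2],feed=.2)
manip.goto([.5,-.1,.36],down(0)); manip.sleep(.3)
a=camera("scene"); b=camera("wrist"); im=np.hstack([cv2.resize(a[100:384,60:400,::-1],None,fx=1.3,fy=1.3)]); cv2.imwrite("pics/f1.png",np.hstack([cv2.resize(a[:,:,::-1],(400,300)),cv2.resize(b[:,:,::-1],(400,300))])); cv2.imwrite("pics/f2.png",cv2.resize(b[:,:,::-1],(800,600)))
def f(n,p,z): print(n,unproj("wrist",p,z).round(3))
for d in find_in("wrist","drawer_left_handle"): print(d["score"],d["box"])
print(sensors.state()["time"])
E
```

```text
[ 0.43330203 -0.02626695  0.074     ]
grip 0.00838756224462151
hit True [ 0.6006 -0.0284  0.0647] [-1.4  0.8  6.9] 87.8417
False [ 0.6006 -0.0284  0.0647]
0.86 [318.4, 48.9, 42.4, 127.3]
90.6417
```

View pics/f2.png

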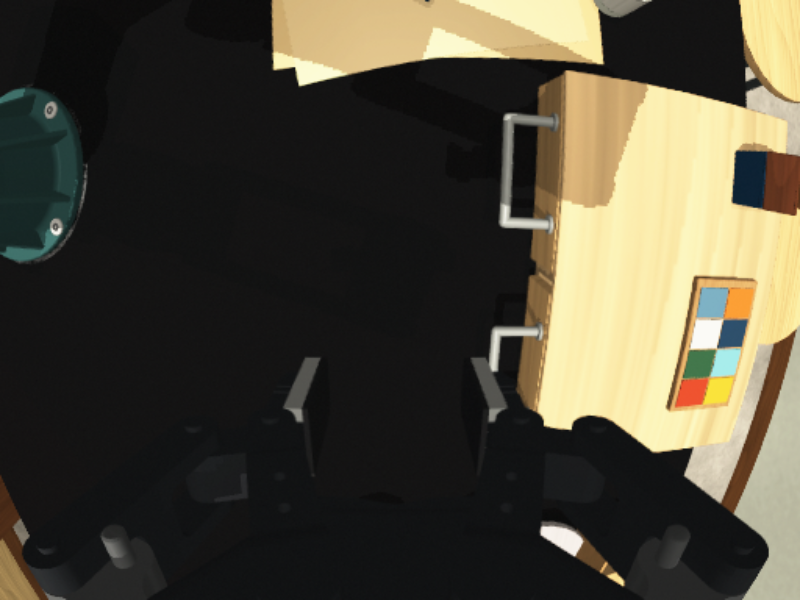

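I've gone past the 14-picture limit (16 viewed), so this last check of the drawers uses numbers only.

```bash
python3 - <<'E'
from h import *
print(unproj("wrist",(508/1.5625,170/1.5625),.077),unproj("wrist",(495/1.5625,350/1.5625),.077))
manip.hand_in()
E
```

```text
[ 0.60132748 -0.02934653  0.077     ] [ 0.59799856 -0.20191233  0.077     ]
the job is handed in; nothing more can be done
```

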